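Set the sunk locking knob under its guard with the fork key

TASK

Take the brass fork key out of its iron stand, reach down through the round hole of the green guard plate and fit the fork over the sunk knob's brass bar. Press the knob down just enough to free it, never hard, turn it clockwise (seen from above) to its stop and let it spring back up so that it is locked there. Then stand the key upright in its stand again, without having jammed it against the guard or disturbed the other things on the bench.

Things in the scene. Friction and masses are not known exactly. Their poses are not given: they have to be found in the camera images.
- guard_box: Green guarded setting box, fixed. 110 x 110 x 12 mm base plate, four 12 mm posts at its corners (46 mm from the middle in x and y), 6 mm guard plate 110 x 110 mm with its top 100 mm above the bench and one round hole, 30 mm across, in its middle. Open sides. Origin: centre of the underside, z up. Under the hole is the knob: a black disc 27 mm across with a brass bar on it.
- guard_hole (a point): Centre of the guard plate's hole, level with the plate's top. The knob's upright axis is within 1 mm of it in x and y. The knob's bar is 6 mm wide, 18 mm long, 14 mm high, with a rounded top. The bar's top is 17 to 33 mm below the guard's top, the disc's face 14 mm below the bar's top. These offsets differ from box to box and are not measured: feel for them.
- knob_turn (a joint): Turn of the knob, rad, growing CLOCKWISE seen from above. Starts at 0 to 0.25; hard stop at 1.25. At 0 the bar lies along the guard box's x axis, give or take up to 0.5 rad (not measured, differs from box to box). Takes about 0.04 N m to turn. While up, steel teeth lock it: it cannot turn past about 0.37 from the start side, nor back past about 0.87 from the far side.
- key: Brass fork key, 0.18 to 0.29 kg, upright in the iron stand. Origin: centre of its foot, z up. Two prongs 16 mm long, 14 mm wide (x), at y = 5 to 10 mm either side; the 10 mm gap between them runs along x and fits over the knob's bar, the tips then resting on the disc, with 0.28 rad of play each way. Shank 22 mm across from z = 16 to 72 mm. Its flat head is described at key_head.
- key_foot (a point): Centre of the key's foot, between the prong tips (same as the key's origin).
- key_head (a point): Middle of the key's flat knurled head, 87 mm above the foot. The head is 44 mm long (key's x), 12 mm thick (key's y), 30 mm high (72 to 102 mm above the foot): grip it across its thickness.
- key_stand: Blackened iron key stand, fixed: 90 x 90 mm foot plate 8 mm thick with a 60 x 60 mm block on it, top 53 mm above the bench, with a round hole 28 mm in diameter and 45 mm deep for the key. Standing in it the key's foot is 8 mm above the bench. Origin: centre of the underside.
- stand_hole (a point): Centre of the mouth of the stand's hole, 53 mm above the bench.
- crystal: Domed crystal glass, 68 mm across, 18 mm high; bystander, leave alone. Origin: centre of the underside.
- copper_housing: Copper capsule housing, open round cup 66 mm across, 28 mm high; bystander, leave alone. Origin: centre of the underside.
- ring_die: Brass ring die, 60 mm across, 16 mm high; bystander, leave alone. Origin: centre of the underside.
- oil_can: Small blue can, 44 mm across, 85 mm high; bystander, leave alone. Origin: centre of the underside.
- parts_tray: Wooden tray 140 x 100 x 30 mm; bystander, leave alone. Origin: centre of the underside.
- screwdriver: Screwdriver lying on the bench; bystander, leave alone. Origin: on the tool's axis, at the bench.
- knob_place (a point): Point on the guard box's axis, 65 mm above the bench, near the knob (see guard_hole). The knob is spring-loaded: about 1.4 N starts it down, then 2.8 N more per mm. Pressed 4.5 mm (14 N) it is free to turn past its teeth; pressed 6.5 mm (19.5 N) or more it is damaged; it bottoms at 8.5 mm. Let go, it springs up by itself unless under a tooth (turn 0.37 to 0.87).
Not all that is in view belongs to the job. Of the things that look like the guard_box, the middle-sized one is meant.

How it is judged:
On the way, in this order (a step that is already met when the one before it is completed fails the run):
1. the key's fork is down through the guard hole (horizontal distance between key_foot and guard_hole below 0.008 m and z of key_foot in the frame of guard_box below 0.085 m), for 0.1 s.
2. the knob is turned clockwise to its stop (above 1.1 rad) with the key on it (value of joint knob_turn above 1.1 rad and horizontal distance between key_foot and guard_hole below 0.008 m and z of key_foot in the frame of guard_box below 0.08 m), for 0.1 s.
At the end, for the whole second after the job is handed in: The knob stands locked within 0.25 rad of its stop (turn above 1.0); the key stands at rest in the stand's hole, on its floor (foot within 7 mm of the hole's axis, less than 12 mm above the bench, leaning less than 0.2 rad) (value of joint knob_turn above 1 rad and horizontal distance between key_foot and stand_hole below 0.007 m and z of key_foot in the frame of key_stand below 0.012 m and angle between key's own z axis and vertical below 0.2 rad and linear speed of key below 0.02 m/s); the robot touches nothing.
It fails at once if the knob is pressed too hard (over 19.5 N, which sinks it 6.5 mm) (value of joint knob_press above 0.0065 m).
It fails at once if the key is forced against the guard (over 25 N) (contact force between key and guard_box above 25 N).
It fails at once if a bystander is shifted by more than 20 mm (distance of any of crystal, copper_housing, ring_die, oil_can, parts_tray, screwdriver from where it was at the start of the episode above 0.02 m).
It also fails if it takes over 72 s, if anything falls off the work surface, if the arm or the gripper's body presses on something with over 40 N, if the wrist force passes 120 N, or if a joint passes its speed limit or range.

ROBOT

A 6-joint arm with a two-finger parallel gripper is mounted at the origin on the work surface. World frame = base frame: x ahead of the robot, y to its left, z up, the work surface at z = 0. Lengths are in m, angles in rad, forces in N, time in s.
With the tool pointing down it reaches from about 0.3 to 0.775 m from the base axis. Payload 14.6 kg.
Tool frame: the origin (TCP) lies at the very end of the fingers, on their centre line; the grasp point (between the pads) lies 19 mm behind it (pinch_z is the distance from the TCP to the grasp point, in m); z points along the fingers, y is the direction in which the jaws open and shut (so a half turn about z gives the same grasp; the last joint's range is limited). The gripper opens to 94 mm and grips with 3 to 60 N. Pads are 16 mm wide; open, the fingers measure 119 mm over their backs; the gripper's body (75 mm by 177 mm) begins 78 mm behind the grasp point.
Start: joints at [-1.415, 0.3, 1.521, -0, 1.321, -0.067], TCP at [0.122, -0.536, 0.205] pointing down, gripper open.
Joint ranges: [-3.03, 3.03], [-0.79, 2.21], [0.23, 2.52], [-1.04, 4.18], [0, 3.07], [-2.55, 2.55]. Speed limits (rad/s): [2.22, 2.22, 2.57, 3.14, 3.14, 3.14].

INTERFACE

Orientations are given as [roll, pitch, yaw] about the fixed x, y, z axes, in that order (R = Rz(yaw) Ry(pitch) Rx(roll)).
In Python, from station import get_obs, camera, hand_in, pinch_z gives the robot as it stands.
- The arm moves only by the tool servo_tool, never from a script. Its argument "moves" is a list that holds one entry, the list of rows, each a list of 7 numbers: the turn, a rotation vector about the tool's x, y, z normalised to -1 to 1, where 1 is pi/2 rad, then the shift along the tool's x, y, z normalised to -1 to 1, where 1 is 500 mm, then the closure, from 0 (fully open) to 1 (shut). In form: [[[rx, ry, rz, x, y, z, hand], ...]]. A call has 1 to 12 rows; each row is the pose to reach, as a shift and turn from the pose measured when the call began, along the tool's axes at that moment; what a row does not reach only later rows make up. A row lasts 1/12 s, in which the tool goes at most 41.7 mm and 7.16 degrees, less where a joint would pass 70% of its speed; a pose out of reach is approached as far as the arm can. A call with a number of a shift or a turn outside -1 to 1 is refused whole. A call with a gripper value outside its range is refused whole. The fingers move at their own pace and stop on an object; "squeeze" is the grip in N (left out, the last holds). Time passes only in rows, so rows that repeat a pose let the fingers close. It gives the time, the measured TCP pose, the force and the opening at its end, in the units of the state.
- get_obs(): the state, without advancing time (a new reading comes with each control period).
- camera(name): name is "side" or "top"; returns a dict with "color" (480x640x3 uint8, red, green, blue), "intrinsics" (3x3 intrinsics, pixels), "rvec" (rotation vector, rad) and "tvec" (3), from world to camera coordinates, as OpenCV has them. Camera axes: x right, y down, z forward; pixel columns grow to the right and rows downward; lengths in m; the calibration is good to about 2 mm. A picture is of the moment at which its call begins. There is no depth.
- hand_in(): hands the job in, once; it reports no verdict.
The state is a dict: "time_s": time; "qpos": joint angles; "joint_vel": joint speeds; "tau": joint torques, N m; "ee_pos": TCP position; "eef_rot": TCP orientation; "force": force on the tool from outside, world axes, zero at the start; "moment": the same for the moment, N m; "grip_width": finger opening in m.
Only numpy, scipy, OpenCV 4.12 (cv2) and the standard library are available. Lean on these libraries where they do the work, as an engineer would, in place of code of your own. Each camera call takes 0.05 s, during which the arm holds its last target.

## Working session

There is one attempt and no reset: what is moved stays moved. The work goes in short steps, Python scripts to look and compute and a tool call to move; the robot and the scene stay as the last step left them, time stands still between calls to the robot, and variables do not carry over. Pictures are saved under pics/ and viewed, and the job is handed in when it is done.

Besides the shell and the picture viewer there is one more tool, called after ">>>" as a command line: name --argument value ..., lists and objects as JSON in quotes. servo_tool: Moves the arm, as the interface text tells. Scaled input: -1 to 1 covers 500 mm each way for a shift and pi/2 rad each way for a turn. Its arguments: {"type":"object","properties":{"moves":{"type":"array"},"squeeze":{"type":"number"}},"required":["moves"]}

```bash
ls; mkdir -p pics
python3 - <<'E'
from station import get_obs, camera, hand_in, pinch_z
import cv2
print(pinch_z, get_obs())
for n in("side","top"):
    c=camera(n); cv2.imwrite(f"pics/{n}0.png",c["color"][:,:,::-1]); print(n,c["intrinsics"],c["rvec"],c["tvec"])
E
```

```text
pics
0.0188 {'time_s': 0.0, 'qpos': array([-1.41459392e+00,  3.00461066e-01,  1.52157941e+00, -3.40598843e-05,
        1.32072057e+00, -6.65795966e-02]), 'joint_vel': array([-1.75590716e-05,  7.80113090e-04,  5.04127506e-05,  6.10974125e-04,
        9.77511917e-04,  4.80926999e-04]), 'tau': array([-1.53592387e-04, -5.31811166e+01, -3.52736771e+01,  7.08374265e-02,
        2.43608822e-02, -9.29064868e-05]), 'ee_pos': array([ 0.12147655, -0.53614198,  0.20489255]), 'eef_rot': array([-3.14042466e+00, -4.48160508e-05,  2.22790426e-01]), 'force': array([-0.67737523,  0.08777142,  0.77745882]), 'moment': array([0.01154896, 0.02859576, 0.03660233]), 'grip_width': 0.09404787294617709}
side [[461.1037889    0.         320.87400121]
 [  0.         461.1037889  233.63828268]
 [  0.           0.           1.        ]] [ 0.11295748 -2.72282179  1.4522292 ] [0.52753093 0.10905646 1.03859292]
top [[459.43493049   0.         321.29935489]
 [  0.         459.43493049 238.67732627]
 [  0.           0.           1.        ]] [ 2.19008599 -2.19511466  0.05472822] [0.02006409 0.5193393  1.16580373]
```

View pics/side0.png

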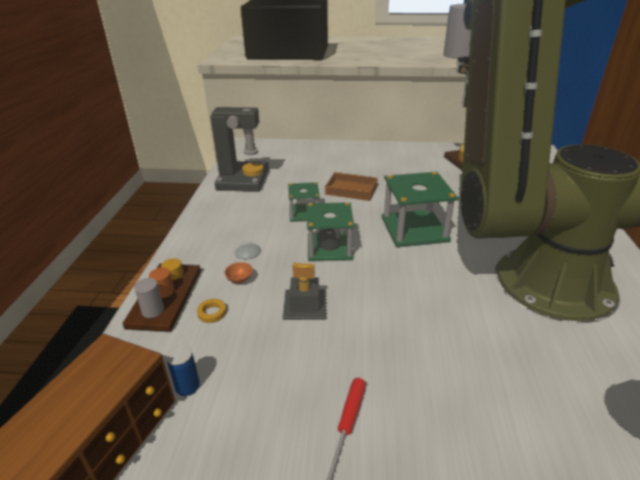

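View pics/top0.png

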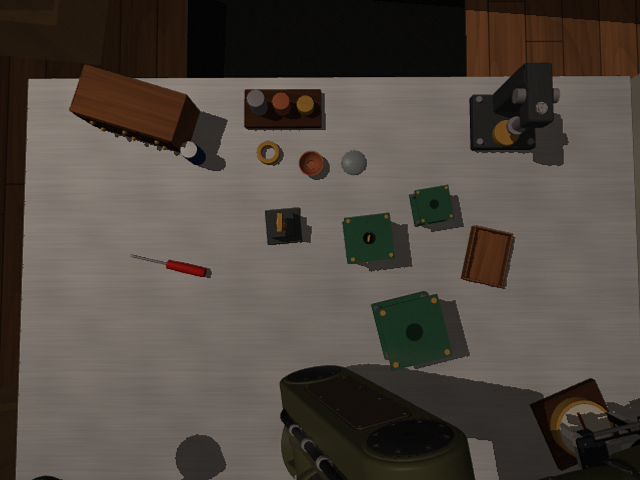

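Green guard-box candidates in the top view are the small one at (432,204), the middle one at (369,239) and the large one at (413,331). By description I take the middle one, which also shows a knob and bar in its hole. The key is in the dark stand at (283,226). Next I'll check close crops.

```bash
cat > h.py <<'E'
import numpy as np, cv2
from station import get_obs, camera, hand_in, pinch_z
def cam(n):
    c=camera(n); R,_=cv2.Rodrigues(np.array(c["rvec"],float)); return c["color"],np.array(c["intrinsics"]),R,np.array(c["tvec"]).ravel()
def ray(K,R,t,uv):
    d=R.T@np.linalg.inv(K)@np.array([uv[0],uv[1],1.]); return -R.T@t,d
def onz(K,R,t,uv,z):
    o,d=ray(K,R,t,uv); return o+d*(z-o[2])/d[2]
def two(a,b):
    (o1,d1),(o2,d2)=a,b; s=np.linalg.lstsq(np.stack([d1,-d2],1),o2-o1,rcond=None)[0]
    p,q=o1+s[0]*d1,o2+s[1]*d2; return (p+q)/2,np.linalg.norm(p-q)
def proj(K,R,t,P):
    p=K@(R@np.array(P)+t); return p[:2]/p[2]
def crop(img,u0,v0,u1,v1,k,f): cv2.imwrite(f,cv2.resize(img[v0:v1,u0:u1,::-1],None,fx=k,fy=k,interpolation=cv2.INTER_CUBIC))
E
python3 - <<'E'
from h import *
a=cam("top");b=cam("side")
np.save("top.npy",a[0]);np.save("side.npy",b[0])
crop(a[0],255,190,415,285,5,"pics/ct.png"); crop(b[0],270,170,400,330,4,"pics/cs.png")
for uv in [(413,331),(369,239),(432,204)]: print(onz(*a[1:],uv,0.1))
E
```

```text
[ 0.29670352 -0.19673469  0.1       ]
[ 0.51373778 -0.09491321  0.1       ]
[ 0.5970634  -0.24593048  0.1       ]
```

View pics/ct.png

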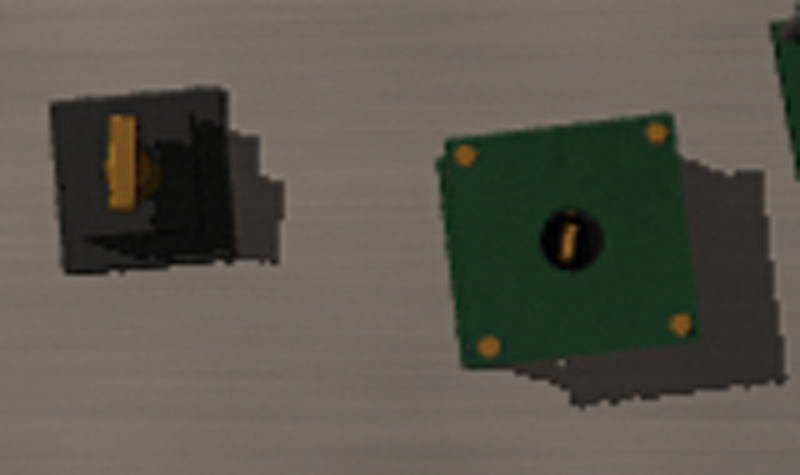

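View pics/cs.png

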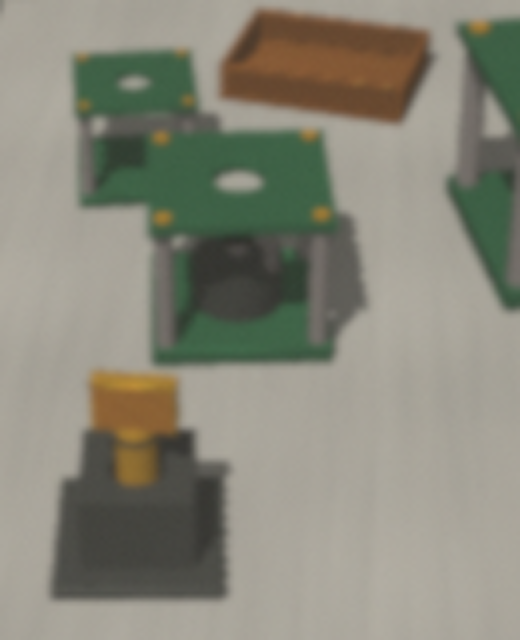

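The crop confirms the middle box: green plate, four screws, and a black hole at about (369,238) with the brass bar in it, running almost vertically in the image (about along world x). The key head is at about (279,222), long side near vertical. Now I'll measure.

```bash
cat > m.py <<'E'
from h import *
a=cam("top");b=cam("side")
def comps(img,lo,hi,box,amin=3):
    u0,v0,u1,v1=box; h=cv2.cvtColor(img,cv2.COLOR_RGB2HSV)[v0:v1,u0:u1]
    m=cv2.inRange(h,np.array(lo),np.array(hi)); n,l,s,c=cv2.connectedComponentsWithStats(m)
    return [(c[i]+[u0,v0],s[i,4],(l==i).astype(np.uint8)) for i in range(1,n) if s[i,4]>=amin]
print("top brass")
br=comps(a[0],(8,120,70),(30,255,255),(255,190,415,285))
for c,s,_ in br: print(c.round(2),s,onz(*a[1:],c,.1).round(4))
print("side brass")
for c,s,_ in comps(b[0],(8,120,70),(30,255,255),(270,190,400,330)): print(c.round(2),s,onz(*b[1:],c,.1).round(4))
print("top green")
for c,s,m in comps(a[0],(50,60,20),(90,255,255),(335,205,400,275),200):
    print(c,s,onz(*a[1:],c,.1)); r=cv2.minAreaRect(np.argwhere(m)[:,::-1].astype(np.float32)); print(r)
    hole=cv2.findContours(m,cv2.RETR_CCOMP,cv2.CHAIN_APPROX_NONE)
    for k,hh in zip(hole[0],hole[1][0]):
        if hh[3]>=0:
            M=cv2.moments(k)
            if M["m00"]>15:
                p=np.array([M["m10"]/M["m00"]+335,M["m01"]/M["m00"]+205]); print("inner",p,M["m00"],onz(*a[1:],p,.1))
print("side green")
for c,s,m in comps(b[0],(50,60,20),(90,255,255),(300,200,360,262),100):
    hole=cv2.findContours(m,cv2.RETR_CCOMP,cv2.CHAIN_APPROX_NONE)
    for k,hh in zip(hole[0],hole[1][0]):
        if hh[3]>=0:
            M=cv2.moments(k)
            if M["m00"]>10:
                p=np.array([M["m10"]/M["m00"]+300,M["m01"]/M["m00"]+200]); print("inner",p,M["m00"],onz(*b[1:],p,.1))
E
python3 m.py
```

```text
top brass
[278.86 221.97] 98 [0.5549 0.1197 0.1   ]
[386.   216.17] 12 [ 0.5682 -0.1359  0.1   ]
[347.5 220.5] 12 [ 0.558 -0.044  0.1  ]
[368.45 237.82] 11 [ 0.5166 -0.0936  0.1   ]
[390.62 254.38] 13 [ 0.477  -0.1459  0.1   ]
[352.54 258.85] 13 [ 0.4667 -0.0555  0.1   ]
side brass
[351.72 193.09] 306 [ 0.4668 -0.2019  0.1   ]
[309.71 204.  ] 7 [ 0.5687 -0.1391  0.1   ]
[347.  203.5] 6 [ 0.4766 -0.1478  0.1   ]
[310.2 224. ] 10 [ 0.5575 -0.0476  0.1   ]
[350. 223.] 9 [ 0.4658 -0.0583  0.1   ]
[303.21 274.48] 409 [0.5512 0.1379 0.1   ]
top green
[368.31117825 238.06646526] 1986 [ 0.51596603 -0.09329204  0.1       ]
((33.24616241455078, 32.96923065185547), (45.892852783203125, 47.87740707397461), 82.87498474121094)
inner [352. 259.] 28.0 [ 0.46628981 -0.05420302  0.1       ]
inner [390.74358974 254.60897436] 26.0 [ 0.47650103 -0.14623547  0.1       ]
inner [368.65769231 237.56923077] 130.0 [ 0.51714901 -0.09412536  0.1       ]
inner [347.60714286 220.69047619] 28.0 [ 0.55758124 -0.0442564   0.1       ]
inner [385.96296296 216.09259259] 27.0 [ 0.56835514 -0.13578181  0.1       ]
side green
inner [329.03370787 214.96067416] 89.0 [ 0.5170173  -0.09048444  0.1       ]
```

```bash
cat > t.py <<'E'
from h import *
a=cam("top");b=cam("side")
T=[(386,216.17),(347.5,220.5),(390.62,254.38),(352.54,258.85)]
S=[(309.71,204),(310.2,224),(347,203.5),(350,223)]
P=[]
for u,v in zip(T,S):
    p,g=two(ray(*a[1:],u),ray(*b[1:],v)); P.append(p); print(p.round(4),round(g,4))
P=np.array(P); print(P.mean(0)); 
print("sides",np.linalg.norm(P[0,:2]-P[1,:2]),np.linalg.norm(P[0,:2]-P[2,:2]))
d=P[0]-P[2]+P[1]-P[3]; print("box x-ish dir angle",np.arctan2(d[1],d[0])); d=P[1]-P[0]+P[3]-P[2]; print(np.arctan2(d[1],d[0])-np.pi/2)
# key head top view: brass mask principal axis
h=cv2.cvtColor(a[0],cv2.COLOR_RGB2HSV)
crop(a[0],262,200,302,250,12,"pics/key_t.png"); crop(b[0],280,250,335,325,8,"pics/key_s.png"); crop(a[0],350,218,390,258,14,"pics/hole_t.png")
E
python3 t.py
```

```text
[ 0.5681 -0.1356  0.102 ] 0.0004
[ 0.5574 -0.0439  0.1024] 0.0008
[ 0.4768 -0.1458  0.1011] 0.0005
[ 0.4662 -0.0554  0.1019] 0.0008
[ 0.51714416 -0.09515927  0.10185097]
sides 0.09230342281272767 0.0919131528016889
box x-ish dir angle 0.11819590268991606
0.11643768870687654
```

View pics/key_t.png

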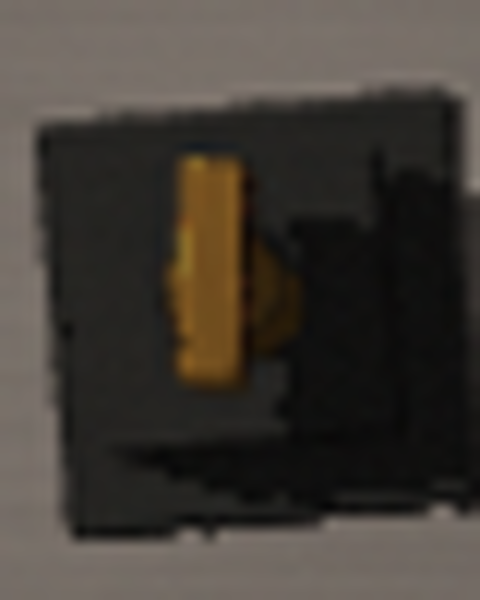

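View pics/key_s.png

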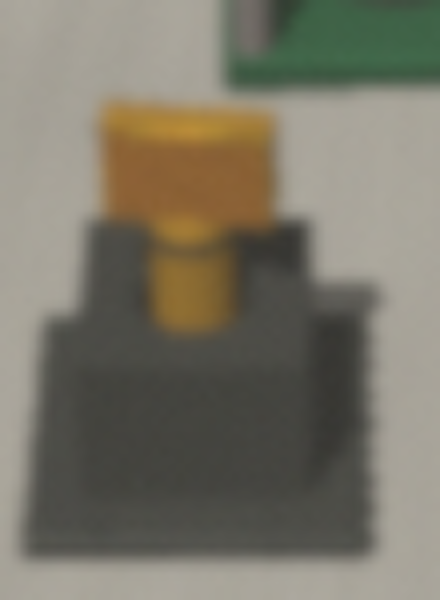

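View pics/hole_t.png

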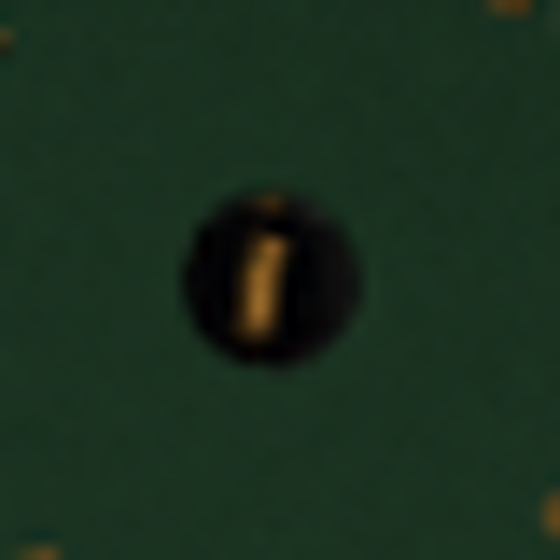

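```bash
cat > t2.py <<'E'
from h import *
a=cam("top");b=cam("side")
f=lambda X,Y,k,u0,v0:((X+.5)/k-.5+u0,(Y+.5)/k-.5+v0)
kt=f(210,268,12,262,200); ks=f(188,122,8,280,250)
print("cam",(-a[2].T@a[3]).round(3),(-b[2].T@b[3]).round(3))
print(kt,ks,onz(*a[1:],kt,.110),onz(*b[1:],ks,.110),two(ray(*a[1:],kt),ray(*b[1:],ks)))
e=[onz(*a[1:],f(*p,12,262,200),.11) for p in[(210,157),(210,382),(178,268),(242,268)]]
d=e[0]-e[1];print("len",np.linalg.norm(d),"thick",np.linalg.norm(e[2]-e[3]),"yaw",np.arctan2(d[1],d[0]))
e=[onz(*b[1:],f(*p,8,280,250),.11) for p in[(105,106),(272,115)]]
d=e[0]-e[1];print("side back edge len",np.linalg.norm(d),"yaw",np.arctan2(d[1],d[0]))
# stand base corners (z=.008) top view
c=[onz(*a[1:],f(*p,12,262,200),.008) for p in[(42,128),(462,92),(72,538)]]
print("stand",(c[1]+c[2])/2,np.linalg.norm(c[0]-c[1]),np.linalg.norm(c[0]-c[2]),np.arctan2(*(c[0]-c[2])[[1,0]]))
# bar
e=[onz(*a[1:],f(*p,14,350,218),.076) for p in[(270,236),(256,335)]]
d=e[0]-e[1];print("bar mid",(e[0]+e[1])/2,"len",np.linalg.norm(d),"yaw",np.arctan2(d[1],d[0]))
hc=f(272,277,14,350,218);print("hole",hc,onz(*a[1:],hc,.1))
E
python3 t2.py
```

```text
cam [0.456 0.015 1.192] [0.445 0.845 0.675]
(279.0416666666667, 221.875) (303.0625, 264.8125) [0.55425462 0.11833744 0.11      ] [0.55332817 0.11972239 0.11      ] (array([0.55393646, 0.11840078, 0.1089867 ]), np.float64(0.0008185735881677978))
len 0.04447005724217248 thick 0.01261093982404017 yaw 0.002718392044866375
side back edge len 0.04237636201804484 yaw -0.01460329739496302
stand [0.55339151 0.11570418 0.008     ] 0.09099301099999202 0.08885303789481558 0.07703562719482772
bar mid [ 0.51761564 -0.09569503  0.076     ] len 0.01740575769032473 yaw -0.1477786558517144
hole (368.9642857142857, 237.32142857142858) [ 0.51773785 -0.09485922  0.1       ]
```

```bash
cat > d.py <<'E'
# usage: d.py x y z yaw  -> normalised tool shift/turn from present pose (tool kept vertical)
import sys
from h import *
from scipy.spatial.transform import Rotation as Ro
o=get_obs(); R=Ro.from_euler('xyz',o["eef_rot"]); p=np.array(o["ee_pos"])
x,y,z,yaw=map(float,sys.argv[1:5])
T=Ro.from_euler('xyz',[np.pi,0,yaw])
s=R.as_matrix().T@(np.array([x,y,z])-p); w=(R.inv()*T).as_rotvec()
print("t",round(o["time_s"],2),"pos",p.round(4),"rpy",np.round(o["eef_rot"],4),"F",np.round(o["force"],2),"M",np.round(o["moment"],3),"w",round(o["grip_width"],4),"q",np.round(o["qpos"],2))
print("turn",(w/(np.pi/2)).round(4),"shift",(s/.5).round(4))
E
python3 d.py 0.36 -0.2 0.26 1.6; python3 d.py 0.36 -0.2 0.26 1.4
```

```text
t 0.5 pos [ 0.1215 -0.5364  0.2054] rpy [-3.1415  0.      0.2228] F [ 0.1  -0.38  0.11] M [-0.003  0.005  0.05 ] w 0.0942 q [-1.41  0.3   1.52 -0.    1.32 -0.07]
turn [-0.     -0.     -0.8768] shift [ 0.6138 -0.5508 -0.1091]
t 0.5 pos [ 0.1215 -0.5364  0.2054] rpy [-3.1415  0.      0.2228] F [ 0.1  -0.38  0.11] M [-0.003  0.005  0.05 ] w 0.0942 q [-1.41  0.3   1.52 -0.    1.32 -0.07]
turn [-0.     -0.     -0.7495] shift [ 0.6138 -0.5508 -0.1091]
```

>>> servo_tool --moves '[[[0, 0, -0.2, 0.05, -0.05, -0.11, 0], [0, 0, -0.75, 0.614, -0.551, -0.11, 0], [0, 0, -0.75, 0.614, -0.551, -0.11, 0], [0, 0, -0.75, 0.614, -0.551, -0.11, 0], [0, 0, -0.75, 0.614, -0.551, -0.11, 0], [0, 0, -0.75, 0.614, -0.551, -0.11, 0], [0, 0, -0.75, 0.614, -0.551, -0.11, 0], [0, 0, -0.75, 0.614, -0.551, -0.11, 0], [0, 0, -0.75, 0.614, -0.551, -0.11, 0], [0, 0, -0.75, 0.614, -0.551, -0.11, 0], [0, 0, -0.75, 0.614, -0.551, -0.11, 0], [0, 0, -0.75, 0.614, -0.551, -0.11, 0]]]'

```text
time_s: 1.5
ee_pos: [0.3615, -0.1975, 0.2608]
eef_rot: [3.141, -0.0, 1.405]
force: [-0.6, 0.4, 0.5]
grip_width: 0.094
```

```bash
python3 d.py 0.554 0.118 0.18 3.1366
```

```text
t 1.5 pos [ 0.3615 -0.1975  0.2608] rpy [ 3.1407e+00 -1.0000e-04  1.4051e+00] F [-0.64  0.43  0.49] M [-0.099 -0.068 -0.001] w 0.094 q [-0.59 -0.06  1.79  0.    1.41 -0.42]
turn [ 5.0000e-04  4.0000e-04 -1.1023e+00] shift [0.6858 0.2756 0.1619]
```

>>> servo_tool --moves '[[[0, 0, -1, 0.686, 0.275, 0, 0], [0, 0, -1, 0.686, 0.275, 0, 0], [0, 0, -1, 0.686, 0.275, 0, 0], [0, 0, -1, 0.686, 0.275, 0, 0], [0, 0, -1, 0.686, 0.275, 0, 0], [0, 0, -1, 0.686, 0.275, 0, 0], [0, 0, -1, 0.686, 0.275, 0, 0], [0, 0, -1, 0.686, 0.275, 0, 0], [0, 0, -1, 0.686, 0.275, 0, 0], [0, 0, -1, 0.686, 0.275, 0, 0], [0, 0, -1, 0.686, 0.275, 0, 0], [0, 0, -1, 0.686, 0.275, 0, 0]]]'

```text
time_s: 2.5
ee_pos: [0.554, 0.1176, 0.2603]
eef_rot: [-3.141, -0.0, 2.907]
force: [0.1, 0.4, 0.3]
grip_width: 0.0939
```

```bash
python3 d.py 0.554 0.118 0.18 3.1366
```

```text
t 2.5 pos [0.554  0.1176 0.2603] rpy [-3.1412 -0.      2.9072] F [0.1  0.41 0.28] M [ 0.002 -0.112  0.033] w 0.0939 q [ 0.14  0.3   1.39 -0.    1.45 -1.19]
turn [-0.0003 -0.     -0.146 ] shift [1.000e-04 8.000e-04 1.607e-01]
```

>>> servo_tool --moves '[[[0, 0, -0.145, 0, 0.001, 0.1, 0], [0, 0, -0.145, 0, 0.001, 0.16, 0], [0, 0, -0.145, 0, 0.001, 0.22, 0], [0, 0, -0.145, 0, 0.001, 0.28, 0], [0, 0, -0.145, 0, 0.001, 0.32, 0], [0, 0, -0.145, 0, 0.001, 0.35, 0], [0, 0, -0.145, 0, 0.001, 0.367, 0], [0, 0, -0.145, 0, 0.001, 0.367, 0], [0, 0, -0.145, 0, 0.001, 0.367, 0]]]' --squeeze 40

```text
time_s: 3.25
ee_pos: [0.5544, 0.1175, 0.0773]
eef_rot: [-3.141, 0.0, 3.134]
force: [-0.4, 0.4, -0.1]
grip_width: 0.0942
```

```bash
python3 d.py 0.554 0.118 0.077 3.1366; python3 -c "
from h import *
a=cam('top');b=cam('side');crop(a[0],240,170,320,270,6,'pics/g1t.png');crop(b[0],250,200,360,330,5,'pics/g1s.png')"
```

```text
t 3.25 pos [0.5544 0.1175 0.0773] rpy [-3.1411  0.      3.1343] F [-0.37  0.44 -0.1 ] M [-0.005 -0.131  0.041] w 0.0942 q [ 0.14  0.47  1.6  -0.    1.07 -1.42]
turn [-0.0003  0.     -0.0015] shift [0.0008 0.0011 0.0005]
```

View pics/g1s.png

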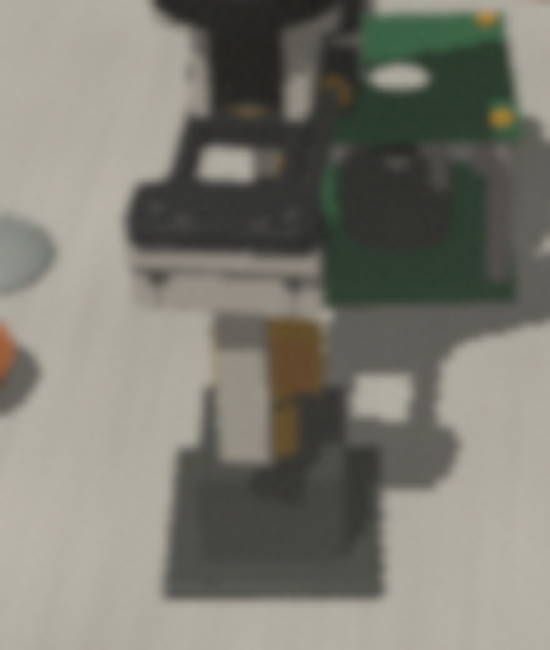

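>>> servo_tool --moves '[[[0, 0, 0, 0, 0, 0, 0.7], [0, 0, 0, 0, 0, 0, 0.8], [0, 0, 0, 0, 0, 0, 0.85], [0, 0, 0, 0, 0, 0, 0.9], [0, 0, 0, 0, 0, 0, 1], [0, 0, 0, 0, 0, 0, 1], [0, 0, 0, 0, 0, 0, 1], [0, 0, 0, 0, 0, 0, 1], [0, 0, 0, 0, 0, 0, 1], [0, 0, 0, 0, 0, 0, 1]]]' --squeeze 40

```text
time_s: 4.18
ee_pos: [0.5547, 0.1178, 0.078]
eef_rot: [-3.141, 0.002, 3.135]
force: [-0.0, 0.0, -0.7]
grip_width: 0.0306
```

```bash
python3 d.py 0.554 0.118 0.22 3.1366; python3 -c "
from h import *
a=cam('top');b=cam('side');crop(b[0],250,200,360,330,5,'pics/g2s.png')"
```

```text
t 4.18 pos [0.5547 0.1178 0.078 ] rpy [-3.1414e+00  1.6000e-03  3.1347e+00] F [-0.04  0.02 -0.68] M [ 0.025 -0.186  0.001] w 0.0306 q [ 0.14  0.47  1.6  -0.    1.07 -1.42]
turn [-0.0001  0.001  -0.0012] shift [ 0.001   0.0003 -0.284 ]
```

View pics/g2s.png

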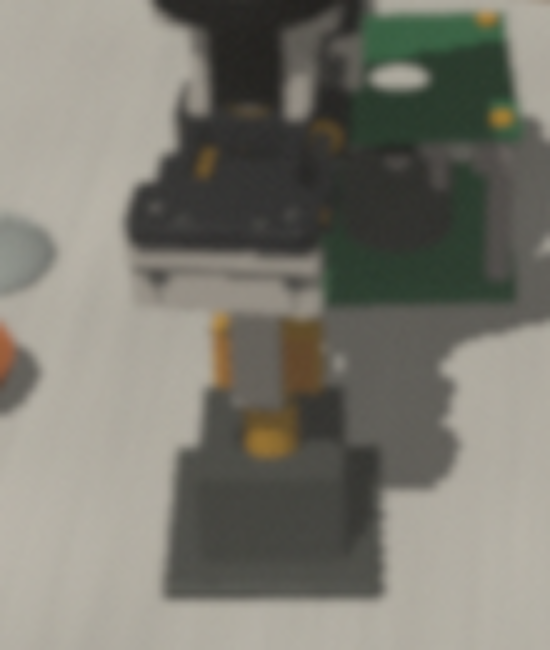

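>>> servo_tool --moves '[[[0, 0, 0, 0, 0, 0, 1], [0, 0, 0, 0, 0, 0, 1], [0, 0, 0, 0, 0, 0, 1], [0, 0, 0, 0, 0, 0, 1], [0, 0, 0, 0, 0, 0, 1], [0, 0, 0, 0, 0, 0, 1]]]'

```text
time_s: 4.78
ee_pos: [0.5547, 0.1179, 0.078]
eef_rot: [-3.142, 0.002, 3.135]
force: [0.5, 1.1, 0.6]
grip_width: 0.0185
```

```bash
python3 d.py 0.554 0.118 0.22 3.1366
```

```text
t 4.78 pos [0.5547 0.1179 0.078 ] rpy [-3.1416e+00  1.7000e-03  3.1346e+00] F [0.48 1.13 0.6 ] M [ 0.161 -0.127 -0.023] w 0.0185 q [ 0.14  0.47  1.6  -0.    1.07 -1.42]
turn [-0.      0.0011 -0.0012] shift [ 1.000e-03  2.000e-04 -2.839e-01]
```

>>> servo_tool --moves '[[[0, 0, 0, 0, 0, 0, 1], [0, 0, 0, 0, 0, 0, 1], [0, 0, 0, 0, 0, 0, 1], [0, 0, 0, 0, 0, 0, 1], [0, 0, 0, 0, 0, 0, 1], [0, 0, 0, 0, 0, 0, 1]]]'

```text
time_s: 5.28
ee_pos: [0.5548, 0.1179, 0.0781]
eef_rot: [-3.142, 0.002, 3.135]
force: [0.8, 0.6, 0.3]
grip_width: 0.0188
```

```bash
python3 d.py 0.554 0.118 0.22 3.1366;  python3 -c "
from h import *
a=cam('top');b=cam('side');crop(b[0],250,200,360,330,5,'pics/g3s.png')"
```

```text
t 5.28 pos [0.5548 0.1179 0.0781] rpy [-3.1415e+00  1.7000e-03  3.1347e+00] F [0.8  0.56 0.3 ] M [ 0.21  -0.178 -0.007] w 0.0188 q [ 0.14  0.47  1.6  -0.    1.07 -1.42]
turn [-0.0001  0.0011 -0.0012] shift [ 1.000e-03  2.000e-04 -2.839e-01]
```

View pics/g3s.png

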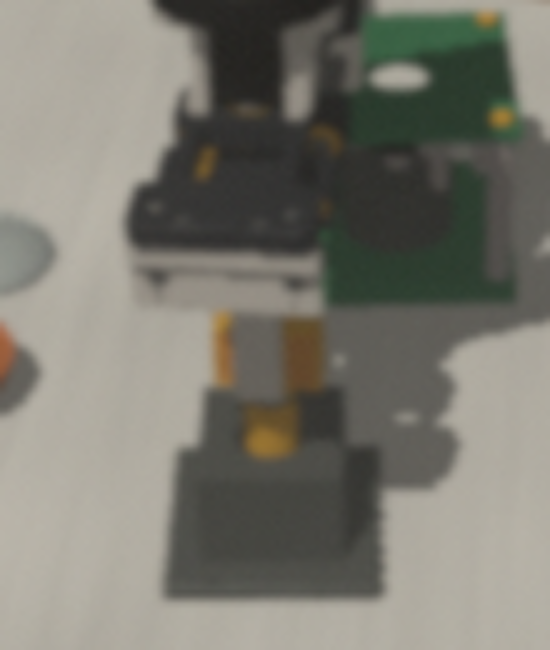

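The grip stopped at 18.8 mm, though the head is only 12 mm thick. I'll lift a little and check for slip or tilt.

>>> servo_tool --moves '[[[0, 0, 0, 0, 0, -0.01, 1], [0, 0, 0, 0, 0, -0.02, 1], [0, 0, 0, 0, 0, -0.03, 1], [0, 0, 0, 0, 0, -0.04, 1], [0, 0, 0, 0, 0, -0.04, 1], [0, 0, 0, 0, 0, -0.04, 1]]]'

```text
time_s: 5.88
ee_pos: [0.5549, 0.1179, 0.0984]
eef_rot: [3.142, 0.002, 3.135]
force: [0.6, 0.1, -2.4]
grip_width: 0.0188
```

```bash
python3 d.py 0.554 0.118 0.22 3.1366;  python3 -c "
from h import *
a=cam('top');b=cam('side');crop(b[0],265,220,335,310,8,'pics/g4s.png');crop(a[0],240,170,320,270,6,'pics/g4t.png')"
```

```text
t 5.88 pos [0.5549 0.1179 0.0984] rpy [3.1416e+00 2.3000e-03 3.1346e+00] F [ 0.59  0.09 -2.39] M [ 0.039 -0.123 -0.04 ] w 0.0188 q [ 0.14  0.44  1.59 -0.    1.11 -1.42]
turn [ 0.      0.0015 -0.0012] shift [ 1.100e-03  2.000e-04 -2.431e-01]
```

View pics/g4s.png

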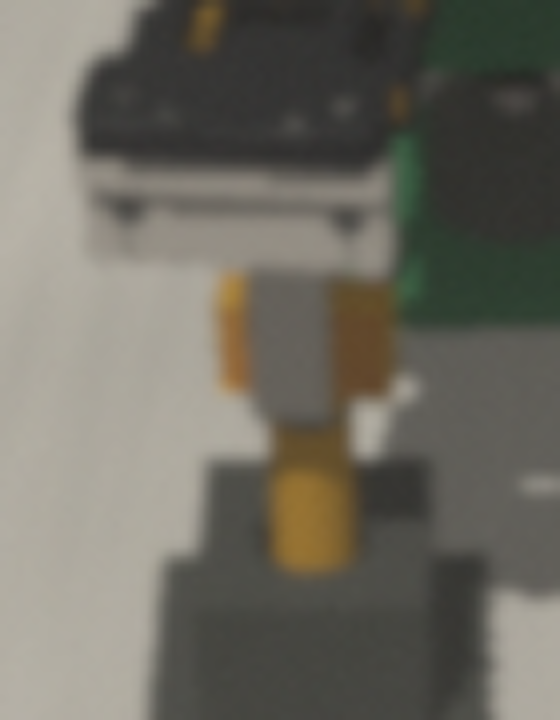

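View pics/g4t.png

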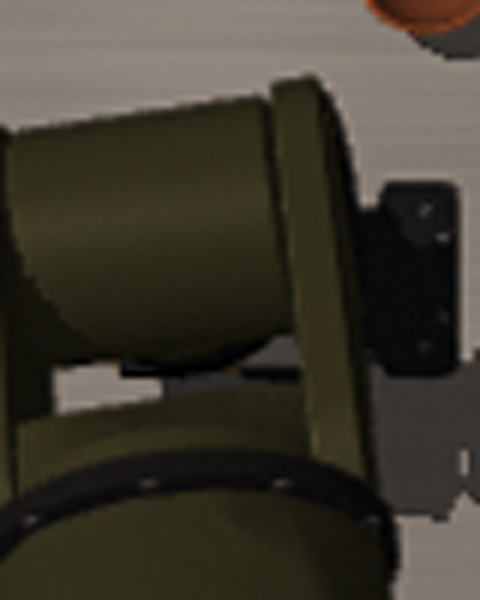

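The key lifted and hangs upright; the force change of about 2.7 N matches its weight. My tips were at z≈78 mm, just below the head's underside at 80 mm, so they are probably resting on the 22 mm shank, which explains the 18.8 mm. I'll set it back and re-grip higher.

>>> servo_tool --moves '[[[0, 0, 0, 0, 0, 0.015, 1], [0, 0, 0, 0, 0, 0.03, 1], [0, 0, 0, 0, 0, 0.04, 1], [0, 0, 0, 0, 0, 0.04, 1], [0, 0, 0, 0, 0, 0.04, 0.6], [0, 0, 0, 0, 0, 0.04, 0.6], [0, 0, 0, 0, 0, 0.04, 0.6], [0, 0, 0, 0, 0, 0.04, 0.6]]]'

```text
time_s: 6.65
ee_pos: [0.5546, 0.1178, 0.0778]
eef_rot: [-3.141, 0.001, 3.135]
force: [0.0, -0.2, 0.6]
grip_width: 0.0372
```

```bash
python3 d.py 0.5537 0.118 0.0855 3.1366
```

```text
t 6.65 pos [0.5546 0.1178 0.0778] rpy [-3.1414e+00  1.3000e-03  3.1347e+00] F [ 0.03 -0.15  0.64] M [-0.012 -0.144 -0.048] w 0.0372 q [ 0.14  0.47  1.6  -0.    1.07 -1.42]
turn [-0.0001  0.0008 -0.0012] shift [ 0.0018  0.0003 -0.0154]
```

>>> servo_tool --moves '[[[0, 0, 0, 0.002, 0, -0.0155, 0.6], [0, 0, 0, 0.002, 0, -0.0155, 0.7], [0, 0, 0, 0.002, 0, -0.0155, 1], [0, 0, 0, 0.002, 0, -0.0155, 1], [0, 0, 0, 0.002, 0, -0.0155, 1], [0, 0, 0, 0.002, 0, -0.0155, 1], [0, 0, 0, 0.002, 0, -0.0155, 1], [0, 0, 0, 0.002, 0, -0.0155, 1], [0, 0, 0, 0.002, 0, -0.0155, 1], [0, 0, 0, 0.002, 0, -0.0155, 1], [0, 0, 0, 0.002, 0, -0.0155, 1]]]' --squeeze 45

```text
time_s: 7.57
ee_pos: [0.5536, 0.1178, 0.0855]
eef_rot: [-3.141, 0.001, 3.135]
force: [0.9, 0.5, 0.1]
grip_width: 0.0118
```

```bash
python3 d.py 0.554 0.118 0.22 3.1366
```

```text
t 7.57 pos [0.5536 0.1178 0.0855] rpy [-3.1414e+00  1.2000e-03  3.1347e+00] F [0.93 0.53 0.06] M [ 0.075 -0.09  -0.028] w 0.0118 q [ 0.15  0.46  1.6  -0.    1.08 -1.42]
turn [-0.0001  0.0008 -0.0012] shift [-0.0012  0.0003 -0.269 ]
```

>>> servo_tool --moves '[[[0, 0, 0, 0, 0, -0.03, 1], [0, 0, 0, 0, 0, -0.08, 1], [0, 0, 0, 0, 0, -0.14, 1], [0, 0, 0, 0, 0, -0.2, 1], [0, 0, 0, 0, 0, -0.25, 1], [0, 0, 0, 0, 0, -0.28, 1], [0, 0, 0, 0, 0, -0.29, 1], [0, 0, 0, 0, 0, -0.29, 1]]]'

```text
time_s: 8.23
ee_pos: [0.5536, 0.1179, 0.2311]
eef_rot: [3.142, 0.003, 3.135]
force: [0.5, -0.5, -2.6]
grip_width: 0.0115
```

```bash
python3 d.py 0.517 -0.0955 0.23 3.00;  python3 -c "
from h import *
a=cam('top');b=cam('side');crop(b[0],255,160,345,310,6,'pics/g5s.png')
for P in [(.5536,.1178,.23-.0775),(.5536,.1178,.23+.0245)]: print(proj(*b[1:],P),proj(*a[1:],P))"
```

```text
t 8.23 pos [0.5536 0.1179 0.2311] rpy [3.1416e+00 2.5000e-03 3.1347e+00] F [ 0.46 -0.47 -2.6 ] M [ 0.055 -0.159 -0.042] w 0.0115 q [ 0.15  0.32  1.44 -0.    1.38 -1.42]
turn [0.0001 0.0016 0.0857] shift [ 0.0702 -0.4273  0.002 ]
[302.2965854 246.9654112] [277.49137949 220.47863868]
[300.33065137 201.6099247 ] [272.57353506 215.85148773]
```

View pics/g5s.png

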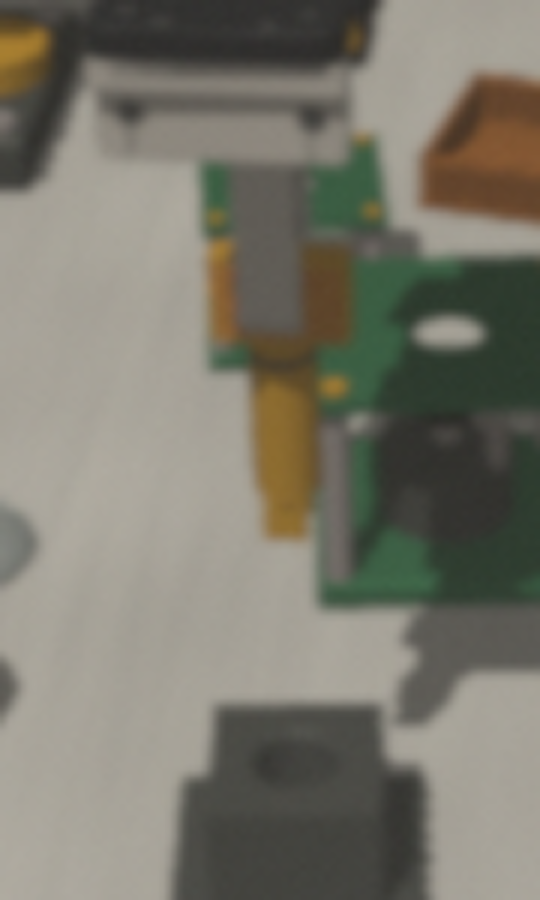

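>>> servo_tool --moves '[[[0, 0.0016, 0.02, 0.01, -0.05, 0, 1], [0, 0.0016, 0.05, 0.03, -0.13, 0, 1], [0, 0.0016, 0.085, 0.05, -0.21, 0, 1], [0, 0.0016, 0.085, 0.06, -0.29, 0, 1], [0, 0.0016, 0.085, 0.068, -0.36, 0.002, 1], [0, 0.0016, 0.085, 0.07, -0.41, 0.002, 1], [0, 0.0016, 0.085, 0.07, -0.427, 0.002, 1], [0, 0.0016, 0.085, 0.07, -0.427, 0.002, 1], [0, 0.0016, 0.085, 0.07, -0.427, 0.002, 1], [0, 0.0016, 0.085, 0.07, -0.427, 0.002, 1]]]'

```text
time_s: 9.17
ee_pos: [0.5165, -0.0942, 0.2276]
eef_rot: [-3.141, -0.004, 3.002]
force: [0.1, -0.3, -1.7]
grip_width: 0.0118
```

```bash
python3 d.py 0.517 -0.0955 0.192 3.00;  python3 -c "
from h import *
a=cam('top');b=cam('side');crop(b[0],285,130,375,260,6,'pics/g6s.png');crop(a[0],320,190,420,290,6,'pics/g6t.png')
p=((295.5)/6-.5+255,(762.5)/6-.5+160);print('standhole',onz(*b[1:],p,.053))
for P in [(.517,-.0955,.23-.0775),(.517,-.0955,.1)]: print(proj(*b[1:],P),proj(*a[1:],P))"
```

```text
t 9.17 pos [ 0.5165 -0.0942  0.2276] rpy [-3.1412 -0.0041  3.0022] F [ 0.15 -0.34 -1.67] M [ 0.066 -0.173  0.051] w 0.0118 q [-0.25  0.23  1.56 -0.    1.36 -1.68]
turn [-0.0002 -0.0026  0.0014] shift [-0.0016 -0.0024  0.0712]
standhole [0.55388185 0.1196057  0.053     ]
[329.13411438 194.6216404 ] [371.56704893 236.33955406]
[329.19809884 213.86793662] [369.23606969 237.63037208]
```

View pics/g6s.png

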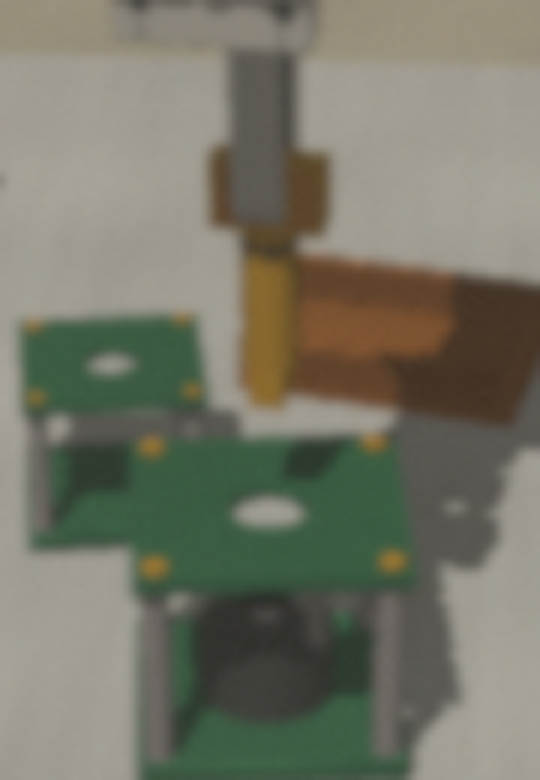

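View pics/g6t.png

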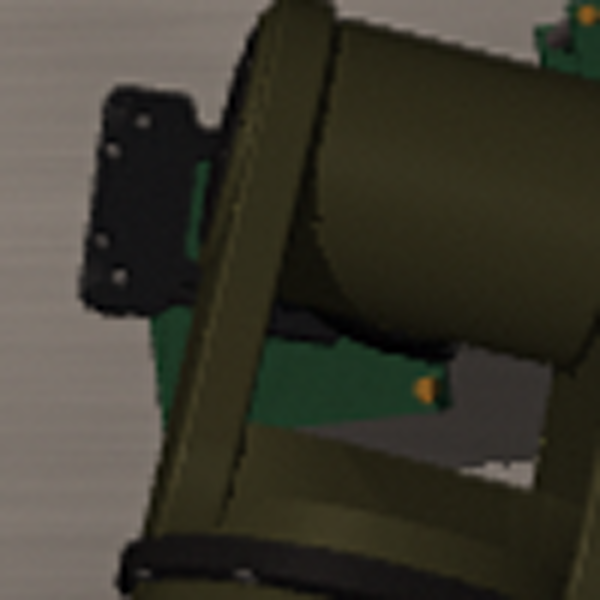

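>>> servo_tool --moves '[[[0, -0.0026, 0.001, -0.001, -0.002, 0.02, 1], [0, -0.0026, 0.001, -0.0016, -0.0024, 0.045, 1], [0, -0.0026, 0.001, -0.0016, -0.0024, 0.065, 1], [0, -0.0026, 0.001, -0.0016, -0.0024, 0.08, 1], [0, -0.0026, 0.001, -0.0016, -0.0024, 0.09, 1], [0, -0.0026, 0.001, -0.0016, -0.0024, 0.09, 1], [0, -0.0026, 0.001, -0.0016, -0.0024, 0.09, 1]]]'

```text
time_s: 9.85
ee_pos: [0.5172, -0.0954, 0.1831]
eef_rot: [-3.141, 0.001, 3.001]
force: [0.7, -0.3, -1.7]
grip_width: 0.0117
```

```bash
python3 d.py 0.517 -0.0955 0.1675 3.00;  python3 -c "
from h import *
b=cam('side');crop(b[0],300,140,360,240,8,'pics/g7s.png')"
```

```text
t 9.85 pos [ 0.5172 -0.0954  0.1831] rpy [-3.1410e+00  6.0000e-04  3.0014e+00] F [ 0.69 -0.34 -1.7 ] M [ 0.082 -0.146 -0.046] w 0.0117 q [-0.25  0.27  1.62 -0.    1.26 -1.68]
turn [-0.0004  0.0004  0.0009] shift [ 0.0003 -0.0003  0.0312]
```

View pics/g7s.png

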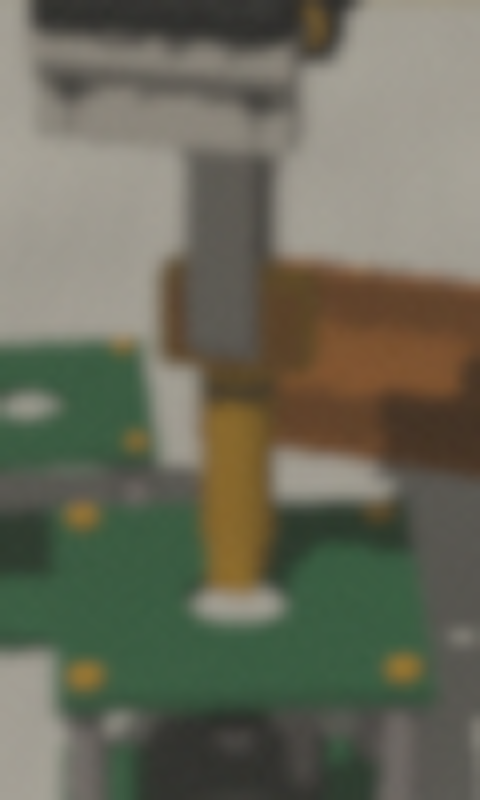

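>>> servo_tool --moves '[[[0, 0, 0, 0, 0, 0.006, 1], [0, 0, 0, 0, 0, 0.01, 1], [0, 0, 0, 0, 0, 0.014, 1]]]'

```text
time_s: 10.15
ee_pos: [0.5174, -0.0955, 0.1764]
eef_rot: [-3.141, 0.001, 3.001]
force: [0.1, -0.1, -2.0]
grip_width: 0.0115
```

>>> servo_tool --moves '[[[0, 0, 0, 0, 0, 0.004, 1], [0, 0, 0, 0, 0, 0.008, 1], [0, 0, 0, 0, 0, 0.012, 1]]]'

```text
time_s: 10.4
ee_pos: [0.5173, -0.0955, 0.1702]
eef_rot: [-3.141, 0.001, 3.001]
force: [-0.5, -0.6, -3.1]
grip_width: 0.0121
```

```bash
python3 d.py 0.517 -0.0955 0.1675 3.00
```

```text
t 10.4 pos [ 0.5173 -0.0955  0.1702] rpy [-3.1409e+00  1.4000e-03  3.0012e+00] F [-0.52 -0.58 -3.1 ] M [ 0.037 -0.114  0.055] w 0.0121 q [-0.25  0.28  1.63 -0.    1.23 -1.68]
turn [-0.0004  0.0009  0.0007] shift [ 0.0007 -0.      0.0053]
```

>>> servo_tool --moves '[[[0, 0, 0, 0, 0, 0.003, 1], [0, 0, 0, 0, 0, 0.006, 1], [0, 0, 0, 0, 0, 0.008, 1]]]'

```text
time_s: 10.65
ee_pos: [0.5173, -0.0955, 0.1659]
eef_rot: [-3.141, 0.001, 3.001]
force: [0.2, -1.3, -2.3]
grip_width: 0.0112
```

>>> servo_tool --moves '[[[0, 0, 0, 0, 0, 0.003, 1], [0, 0, 0, 0, 0, 0.006, 1]]]'

```text
time_s: 10.82
ee_pos: [0.5173, -0.0955, 0.1628]
eef_rot: [-3.141, 0.001, 3.001]
force: [0.2, -0.4, -1.8]
grip_width: 0.0118
```

>>> servo_tool --moves '[[[0, 0, 0, 0, 0, 0.003, 1], [0, 0, 0, 0, 0, 0.006, 1]]]'

```text
time_s: 10.98
ee_pos: [0.5173, -0.0955, 0.1596]
eef_rot: [-3.141, 0.001, 3.001]
force: [-0.6, -0.6, -1.3]
grip_width: 0.0117
```

>>> servo_tool --moves '[[[0, 0, 0, 0, 0, 0.003, 1], [0, 0, 0, 0, 0, 0.004, 1]]]'

```text
time_s: 11.15
ee_pos: [0.5172, -0.0955, 0.1573]
eef_rot: [-3.141, 0.001, 3.001]
force: [1.0, -0.4, -2.9]
grip_width: 0.0114
```

>>> servo_tool --moves '[[[0, 0, 0, 0, 0, 0.003, 1], [0, 0, 0, 0, 0, 0.004, 1]]]'

```text
time_s: 11.32
ee_pos: [0.5172, -0.0955, 0.1551]
eef_rot: [-3.141, 0.001, 3.001]
force: [0.7, 0.1, -2.8]
grip_width: 0.0114
```

>>> servo_tool --moves '[[[0, 0, 0, 0, 0, 0.003, 1], [0, 0, 0, 0, 0, 0.004, 1]]]'

```text
time_s: 11.48
ee_pos: [0.5171, -0.0955, 0.1528]
eef_rot: [-3.141, 0.001, 3.001]
force: [0.1, 0.6, -1.6]
grip_width: 0.012
```

>>> servo_tool --moves '[[[0, 0, 0, 0, 0, 0.003, 1], [0, 0, 0, 0, 0, 0.003, 1]]]'

```text
time_s: 11.65
ee_pos: [0.517, -0.0955, 0.151]
eef_rot: [-3.141, 0.0, 3.001]
force: [0.2, 0.7, -2.1]
grip_width: 0.012
```

>>> servo_tool --moves '[[[0, 0, 0, 0, 0, 0.003, 1], [0, 0, 0, 0, 0, 0.003, 1]]]'

```text
time_s: 11.82
ee_pos: [0.5169, -0.0954, 0.1492]
eef_rot: [-3.141, -0.0, 3.001]
force: [0.4, 0.1, -2.5]
grip_width: 0.0115
```

>>> servo_tool --moves '[[[0, 0, 0, 0, 0, 0.003, 1], [0, 0, 0, 0, 0, 0.003, 1]]]'

```text
time_s: 11.98
ee_pos: [0.5168, -0.0954, 0.1474]
eef_rot: [-3.141, -0.001, 3.001]
force: [0.2, -0.7, -1.8]
grip_width: 0.0117
```

>>> servo_tool --moves '[[[0, 0, 0, 0, 0, 0.003, 1], [0, 0, 0, 0, 0, 0.003, 1]]]'

```text
time_s: 12.15
ee_pos: [0.5167, -0.0954, 0.1456]
eef_rot: [-3.141, -0.001, 3.001]
force: [-0.4, -0.4, -2.7]
grip_width: 0.0115
```

>>> servo_tool --moves '[[[0, 0, 0, 0, 0, 0.003, 1], [0, 0, 0, 0, 0, 0.003, 1]]]'

```text
time_s: 12.32
ee_pos: [0.5167, -0.0954, 0.144]
eef_rot: [-3.141, -0.001, 3.001]
force: [0.5, -0.5, -0.7]
grip_width: 0.0117
```

>>> servo_tool --moves '[[[0, 0, 0, 0, 0, 0.003, 1], [0, 0, 0, 0, 0, 0.003, 1]]]'

```text
time_s: 12.48
ee_pos: [0.5169, -0.0954, 0.1427]
eef_rot: [-3.141, -0.0, 3.001]
force: [-0.2, 0.3, 3.0]
grip_width: 0.0116
```

>>> servo_tool --moves '[[[0, 0, 0, 0, 0, 0.002, 1], [0, 0, 0, 0, 0, 0.003, 1], [0, 0, 0, 0, 0, 0.003, 1]]]'

```text
time_s: 12.73
ee_pos: [0.517, -0.0955, 0.1416]
eef_rot: [-3.141, 0.0, 3.001]
force: [-1.6, 0.6, 7.0]
grip_width: 0.0117
```

>>> servo_tool --moves '[[[0, 0, 0, 0, 0, 0.001, 1], [0, 0, 0, 0, 0, 0.002, 1], [0, 0, 0, 0, 0, 0.002, 1]]]'

```text
time_s: 12.98
ee_pos: [0.5172, -0.0955, 0.1411]
eef_rot: [-3.141, 0.001, 3.001]
force: [-2.6, 0.5, 7.4]
grip_width: 0.0117
```

```bash
python3 d.py 0.517 -0.0955 0.139 3.00; python3 -c "
from h import *
b=cam('side');crop(b[0],300,140,360,240,8,'pics/g8s.png')"
```

```text
t 12.98 pos [ 0.5172 -0.0955  0.1411] rpy [-3.1410e+00  1.0000e-03  3.0012e+00] F [-2.64  0.46  7.44] M [0.175 0.436 0.03 ] w 0.0117 q [-0.25  0.31  1.67 -0.    1.17 -1.68]
turn [-0.0004  0.0006  0.0008] shift [ 0.0004 -0.      0.0042]
```

View pics/g8s.png

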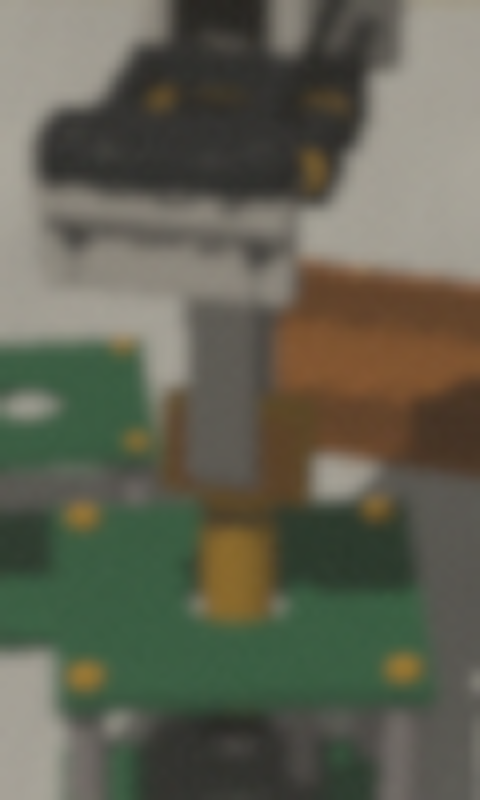

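>>> servo_tool --moves '[[[0, 0, 0, 0, 0, 0.002, 1], [0, 0, 0, 0, 0, 0.0035, 1], [0, 0, 0, 0, 0, 0.0045, 1], [0, 0, 0, 0, 0, 0.0045, 1]]]'

```text
time_s: 13.37
ee_pos: [0.5174, -0.0955, 0.1398]
eef_rot: [-3.141, 0.002, 3.001]
force: [-3.0, 1.6, 10.8]
grip_width: 0.0116
```

```bash
python3 d.py 0.517 -0.0955 0.139 3.00
```

```text
t 13.37 pos [ 0.5174 -0.0955  0.1398] rpy [-3.1409e+00  2.0000e-03  3.0012e+00] F [-2.95  1.6  10.85] M [ 0.271  0.719 -0.005] w 0.0116 q [-0.25  0.31  1.67 -0.    1.16 -1.68]
turn [-0.0005  0.0013  0.0008] shift [ 0.0008 -0.      0.0015]
```

>>> servo_tool --moves '[[[0, 0, 0, 0, 0, 0.003, 1], [0, 0, 0, 0, 0, 0.0036, 1], [0, 0, 0, 0, 0, 0.0036, 1]]]'

```text
time_s: 13.62
ee_pos: [0.5176, -0.0956, 0.139]
eef_rot: [-3.141, 0.003, 3.001]
force: [-4.2, 0.8, 13.5]
grip_width: 0.0114
```

```bash
python3 d.py 0.517 -0.0955 0.139 3.00
```

```text
t 13.62 pos [ 0.5176 -0.0956  0.139 ] rpy [-3.1408e+00  2.9000e-03  3.0012e+00] F [-4.15  0.76 13.48] M [0.352 1.087 0.03 ] w 0.0114 q [-0.25  0.31  1.67 -0.    1.16 -1.68]
turn [-0.0005  0.0018  0.0008] shift [ 0.0012 -0.      0.    ]
```

>>> servo_tool --moves '[[[0, 0, 0.04, 0.001, 0, 0.002, 1], [0, 0, 0.09, 0.001, 0, 0.002, 1], [0, 0, 0.14, 0.001, 0, 0.002, 1], [0, 0, 0.19, 0.001, 0, 0.002, 1], [0, 0, 0.24, 0.001, 0, 0.002, 1]]]'

```text
time_s: 14.03
ee_pos: [0.5174, -0.0956, 0.1391]
eef_rot: [3.141, 0.004, 2.621]
force: [-3.8, -0.2, 12.9]
grip_width: 0.0116
```

```bash
python3 d.py 0.517 -0.0955 0.139 2.60
```

```text
t 14.03 pos [ 0.5174 -0.0956  0.1391] rpy [3.1411 0.0042 2.6205] F [-3.81 -0.16 12.9 ] M [0.161 1.001 0.082] w 0.0116 q [-0.25  0.31  1.67 -0.    1.16 -1.3 ]
turn [0.0003 0.0026 0.0131] shift [ 0.0007 -0.0002  0.0003]
```

>>> servo_tool --moves '[[[0, 0, 0.05, 0.001, 0, 0.0024, 1], [0, 0, 0.1, 0.001, 0, 0.0024, 1], [0, 0, 0.15, 0.001, 0, 0.0024, 1], [0, 0, 0.2, 0.001, 0, 0.0024, 1], [0, 0, 0.24, 0.001, 0, 0.0024, 1]]]'

```text
time_s: 14.45
ee_pos: [0.5172, -0.0956, 0.1391]
eef_rot: [3.139, 0.005, 2.239]
force: [-4.5, 0.3, 12.7]
grip_width: 0.0118
```

```bash
python3 d.py 0.517 -0.0955 0.139 2.30
```

```text
t 14.45 pos [ 0.5172 -0.0956  0.1391] rpy [3.1391 0.0049 2.2395] F [-4.51  0.26 12.7 ] M [-0.051  1.034  0.005] w 0.0118 q [-0.25  0.31  1.67 -0.    1.16 -0.92]
turn [ 0.0015  0.0032 -0.0385] shift [ 0.0003 -0.0002  0.0002]
```

>>> servo_tool --moves '[[[0, 0, 0.05, 0, 0, 0.0024, 1], [0, 0, 0.1, 0, 0, 0.0024, 1], [0, 0, 0.15, 0, 0, 0.0024, 1], [0, 0, 0.2, 0, 0, 0.0024, 1]]]'

```text
time_s: 14.78
ee_pos: [0.5172, -0.0957, 0.1389]
eef_rot: [3.137, 0.004, 1.922]
force: [-5.3, 1.0, 13.6]
grip_width: 0.0116
```

```bash
python3 d.py 0.517 -0.0955 0.139 1.90
```

```text
t 14.78 pos [ 0.5172 -0.0957  0.1389] rpy [3.1374 0.0044 1.9215] F [-5.34  1.   13.59] M [0.13  1.415 0.027] w 0.0116 q [-0.25  0.31  1.67 -0.    1.16 -0.6 ]
turn [0.0027 0.0028 0.0137] shift [ 0.0004 -0.0003 -0.0001]
```

>>> servo_tool --moves '[[[0, 0, 0.05, 0, 0, 0.0018, 1], [0, 0, 0.1, 0, 0, 0.0018, 1], [0, 0, 0.13, 0, 0, 0.0018, 1]]]'

```text
time_s: 15.03
ee_pos: [0.5177, -0.0958, 0.1393]
eef_rot: [3.135, 0.004, 1.713]
force: [-2.8, 0.1, 12.8]
grip_width: 0.0116
```

```bash
python3 d.py 0.517 -0.0955 0.139 1.70
```

```text
t 15.03 pos [ 0.5177 -0.0958  0.1393] rpy [3.135  0.0043 1.713 ] F [-2.82  0.13 12.81] M [-0.093  0.827  0.087] w 0.0116 q [-0.25  0.31  1.67 -0.    1.15 -0.39]
turn [0.0042 0.0027 0.0083] shift [ 0.0009 -0.0012  0.0005]
```

>>> servo_tool --moves '[[[0.002, 0, 0.04, 0, 0, 0.0024, 1], [0.002, 0, 0.08, 0, 0, 0.0024, 1], [0.002, 0, 0.08, 0, 0, 0.0024, 1]]]'

```text
time_s: 15.28
ee_pos: [0.5176, -0.0962, 0.1391]
eef_rot: [3.138, 0.004, 1.583]
force: [-6.6, -0.9, 14.0]
grip_width: 0.0115
```

```bash
python3 d.py 0.517 -0.0955 0.139 1.60
```

```text
t 15.28 pos [ 0.5176 -0.0962  0.1391] rpy [3.1376 0.0045 1.5834] F [-6.57 -0.89 13.98] M [-0.336  1.537  0.138] w 0.0115 q [-0.25  0.31  1.67 -0.    1.16 -0.26]
turn [ 0.0025  0.0029 -0.0105] shift [ 0.0014 -0.0011  0.0001]
```

>>> servo_tool --moves '[[[0.002, 0, 0.04, 0, 0, 0.0018, 1], [0.002, 0, 0.06, 0, 0, 0.0018, 1], [0.002, 0, 0.06, 0, 0, 0.0018, 1]]]'

```text
time_s: 15.53
ee_pos: [0.5175, -0.0964, 0.1391]
eef_rot: [3.14, 0.005, 1.487]
force: [-5.8, -1.2, 12.9]
grip_width: 0.0119
```

```bash
python3 d.py 0.517 -0.0955 0.139 1.50
```

```text
t 15.53 pos [ 0.5175 -0.0964  0.1391] rpy [3.1401 0.0049 1.4874] F [-5.85 -1.16 12.91] M [-0.066  1.467  0.376] w 0.0119 q [-0.25  0.31  1.67 -0.01  1.16 -0.17]
turn [ 0.0009  0.0032 -0.008 ] shift [ 0.0018 -0.0011  0.0002]
```

>>> servo_tool --moves '[[[0, 0, 0.03, 0, 0, 0.0018, 1], [0, 0, 0.03, 0, 0, 0.0018, 1]]]'

```text
time_s: 15.7
ee_pos: [0.5175, -0.0966, 0.1392]
eef_rot: [3.139, 0.005, 1.438]
force: [-4.9, -0.4, 13.0]
grip_width: 0.0118
```

```bash
python3 d.py 0.517 -0.0955 0.139 1.4874; python3 -c "
from h import *
b=cam('side');a=cam('top');crop(b[0],300,140,360,240,8,'pics/g9s.png');crop(a[0],320,190,420,290,6,'pics/g9t.png')"
```

```text
t 15.7 pos [ 0.5175 -0.0966  0.1392] rpy [3.1394 0.0054 1.4383] F [-4.89 -0.43 12.98] M [0.098 1.352 0.555] w 0.0118 q [-0.25  0.31  1.67 -0.01  1.16 -0.12]
turn [ 0.0013  0.0035 -0.0313] shift [ 0.002  -0.0013  0.0004]
```

View pics/g9s.png

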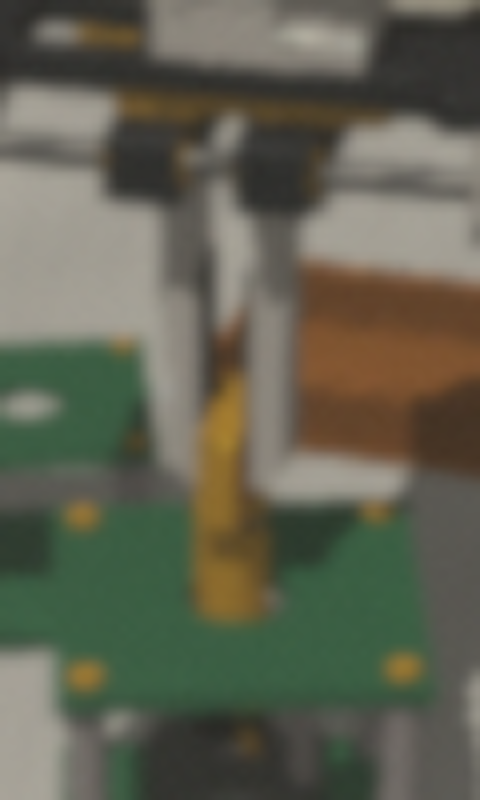

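>>> servo_tool --moves '[[[0.001, 0.003, -0.04, 0.001, -0.001, 0, 1], [0.001, 0.003, -0.06, 0.002, -0.0013, -0.002, 1], [0.001, 0.003, -0.06, 0.002, -0.0013, -0.006, 1], [0.001, 0.003, -0.06, 0.002, -0.0013, -0.01, 1], [0.001, 0.003, -0.06, 0.002, -0.0013, -0.014, 1], [0.001, 0.003, -0.06, 0.002, -0.0013, -0.018, 1], [0.001, 0.003, -0.06, 0.002, -0.0013, -0.022, 1]]]'

```text
time_s: 16.38
ee_pos: [0.5166, -0.0951, 0.1497]
eef_rot: [-3.14, -0.0, 1.535]
force: [-1.8, -0.0, -4.5]
grip_width: 0.0116
```

```bash
python3 d.py 0.517 -0.0955 0.195 1.50
```

```text
t 16.38 pos [ 0.5166 -0.0951  0.1497] rpy [-3.1403e+00 -1.0000e-04  1.5349e+00] F [-1.84 -0.04 -4.54] M [0.042 0.349 0.064] w 0.0116 q [-0.25  0.3   1.66 -0.    1.19 -0.22]
turn [-0.0008 -0.0001  0.0222] shift [-0.0008  0.0008 -0.0906]
```

>>> servo_tool --moves '[[[0, 0, 0, 0, 0, -0.01, 1], [0, 0, 0, 0, 0, -0.03, 1], [0, 0, 0, 0, 0, -0.055, 1], [0, 0, 0, 0, 0, -0.085, 1], [0, 0, 0, 0, 0, -0.115, 1], [0, 0, 0, 0, 0, -0.145, 1], [0, 0, 0, 0, 0, -0.16, 1], [0, 0, 0, 0, 0, -0.16, 1]]]'

```text
time_s: 17.05
ee_pos: [0.5174, -0.0951, 0.2321]
eef_rot: [3.139, 0.0, 1.535]
force: [-0.2, -0.3, -2.1]
grip_width: 0.0115
```

```bash
python3 d.py 0.5536 0.1178 0.23 3.1347; python3 d.py 0.5 0.0 0.23 2.5;python3 -c "
from h import *
b=cam('side');crop(b[0],285,110,375,250,6,'pics/g10s.png')"
```

```text
t 17.05 pos [ 0.5174 -0.0951  0.2321] rpy [3.139e+00 5.000e-04 1.535e+00] F [-0.21 -0.34 -2.12] M [-0.033 -0.056 -0.002] w 0.0115 q [-0.25  0.22  1.55  0.    1.36 -0.22]
turn [ 1.0000e-03  1.5000e-03 -1.0184e+00] shift [0.4282 0.057  0.0041]
t 17.05 pos [ 0.5174 -0.0951  0.2321] rpy [3.139e+00 5.000e-04 1.535e+00] F [-0.21 -0.34 -2.12] M [-0.033 -0.056 -0.002] w 0.0115 q [-0.25  0.22  1.55  0.    1.36 -0.22]
turn [ 0.0014  0.0011 -0.6144] shift [ 0.1889 -0.0417  0.0039]
```

View pics/g10s.png

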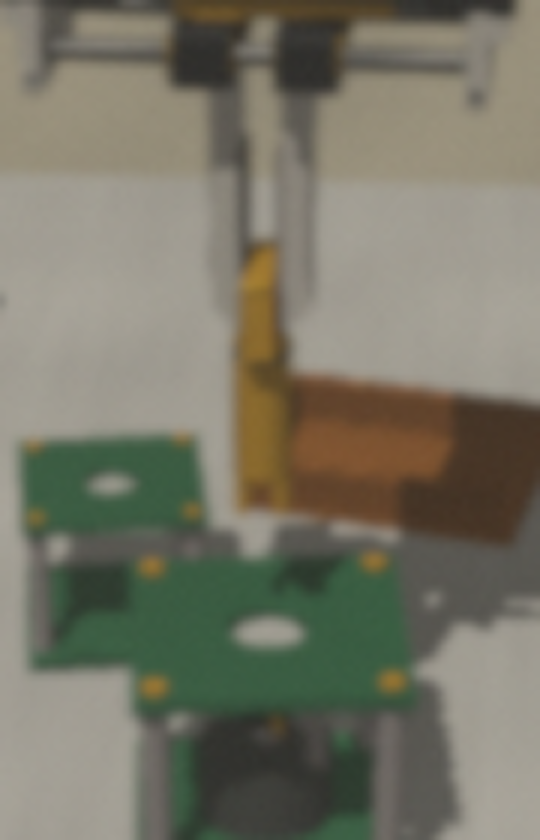

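>>> servo_tool --moves '[[[0.001, 0, -0.06, 0.03, 0.005, 0, 1], [0.001, 0, -0.14, 0.08, 0.01, 0, 1], [0.001, 0, -0.22, 0.14, 0.02, 0, 1], [0.001, 0, -0.3, 0.2, 0.03, 0, 1], [0.001, 0, -0.38, 0.26, 0.04, 0, 1], [0.001, 0, -0.46, 0.32, 0.05, 0, 1], [0.001, 0, -0.54, 0.37, 0.055, 0, 1], [0.001, 0, -0.62, 0.41, 0.057, 0, 1], [0.001, 0, -0.7, 0.428, 0.057, 0.004, 1], [0.001, 0, -0.78, 0.428, 0.057, 0.004, 1], [0.001, 0, -0.86, 0.428, 0.057, 0.004, 1], [0.001, 0, -0.94, 0.428, 0.057, 0.004, 1]]]'

```text
time_s: 18.1
ee_pos: [0.5528, 0.1181, 0.2273]
eef_rot: [-3.14, -0.002, 3.011]
force: [-0.1, -0.2, -2.8]
grip_width: 0.0114
```

```bash
python3 d.py 0.5536 0.1178 0.23 3.1347; python3 -c "
from h import *
b=cam('side');a=cam('top');crop(a[0],340,208,400,268,10,'pics/k11t.png');crop(b[0],255,160,345,310,6,'pics/k11s.png')"
```

```text
t 18.1 pos [0.5528 0.1181 0.2273] rpy [-3.1401e+00 -2.0000e-03  3.0109e+00] F [-0.08 -0.16 -2.81] M [ 0.026 -0.093 -0.039] w 0.0114 q [ 0.15  0.32  1.44 -0.    1.38 -1.29]
turn [-0.0009 -0.0013 -0.0788] shift [-0.0016 -0.0004 -0.0053]
```

View pics/k11t.png

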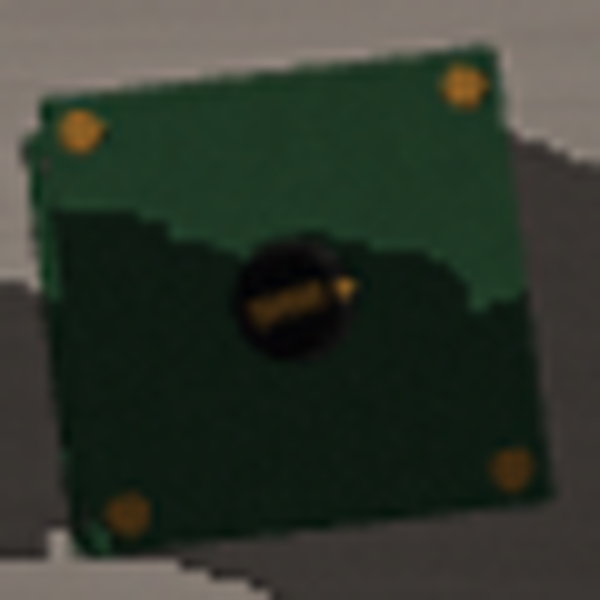

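View pics/k11s.png

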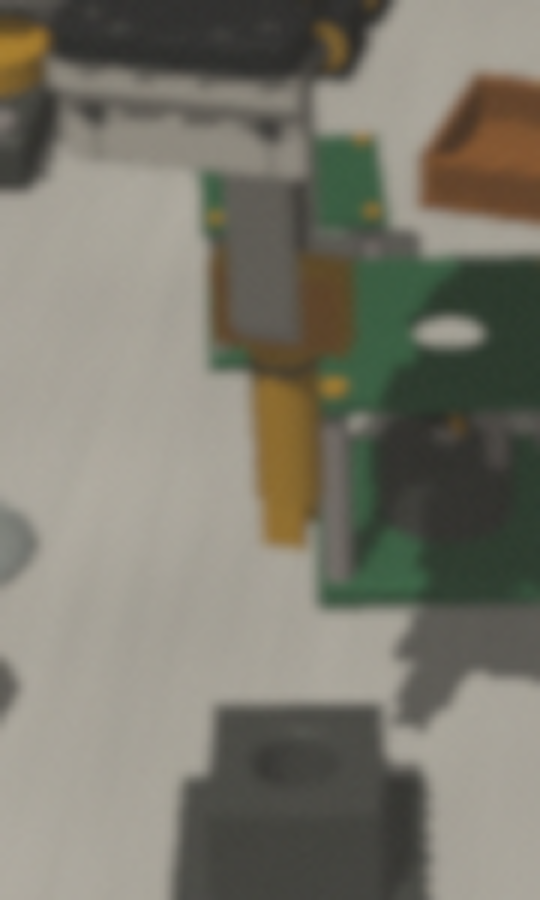

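Top view: the bar now runs from (365,240) to (372,237), with its marker to the right. That is about 1.16 rad clockwise from before, in line with the stop I felt. The key hangs in the gripper as it did before the job. Returning it to its stand.

>>> servo_tool --moves '[[[-0.001, -0.001, -0.06, -0.001, 0, 0, 1], [-0.001, -0.001, -0.079, -0.0016, 0, 0.02, 1], [-0.001, -0.001, -0.079, -0.0016, 0, 0.06, 1], [-0.001, -0.001, -0.079, -0.0016, 0, 0.1, 1], [-0.001, -0.001, -0.079, -0.0016, 0, 0.14, 1], [-0.001, -0.001, -0.079, -0.0016, 0, 0.165, 1], [-0.001, -0.001, -0.079, -0.0016, 0, 0.172, 1], [-0.001, -0.001, -0.079, -0.0016, 0, 0.172, 1]]]'

```text
time_s: 18.87
ee_pos: [0.553, 0.1175, 0.1405]
eef_rot: [-3.142, -0.002, 3.128]
force: [0.0, 0.0, -1.7]
grip_width: 0.0117
```

```bash
python3 d.py 0.5536 0.1178 0.085 3.1347; python3 -c "
from h import *
b=cam('side');crop(b[0],265,200,335,310,8,'pics/k12s.png')
print([proj(*b[1:],p) for p in [(.5536,.1178,.0635),(.5536,.1178,.053),(.5536,.1278,.0635)]])"
```

```text
t 18.87 pos [0.553  0.1175 0.1405] rpy [-3.1416e+00 -2.3000e-03  3.1277e+00] F [ 0.02  0.02 -1.71] M [ 0.033 -0.175 -0.003] w 0.0117 q [ 0.14  0.39  1.55  0.    1.2  -1.41]
turn [-0.     -0.0015 -0.0044] shift [-0.0014  0.0005  0.111 ]
[array([303.82023332, 282.11704495]), array([303.98958709, 286.02415613]), array([303.2320942 , 285.25808819])]
```

View pics/k12s.png

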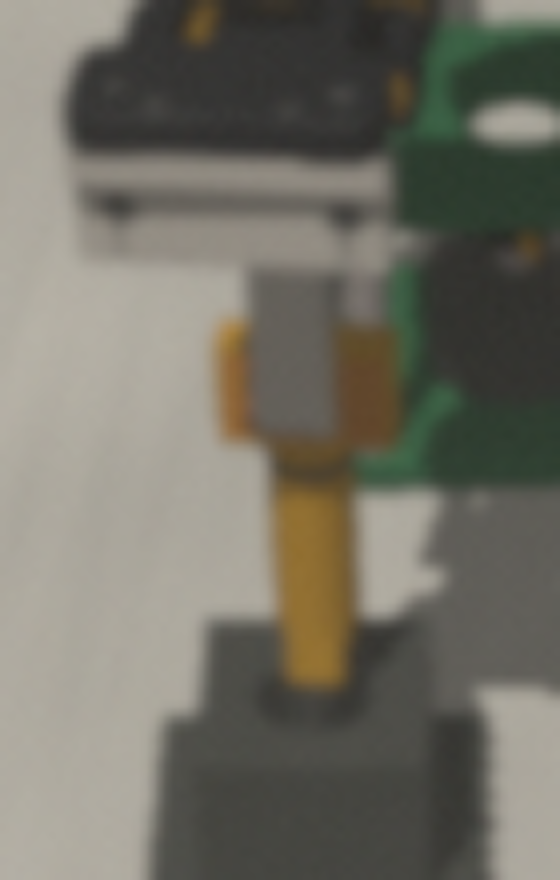

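>>> servo_tool --moves '[[[0, -0.0015, -0.004, -0.0014, 0.0004, 0.005, 1], [0, -0.0015, -0.004, -0.0014, 0.0004, 0.015, 1], [0, -0.0015, -0.004, -0.0014, 0.0004, 0.03, 1], [0, -0.0015, -0.004, -0.0014, 0.0004, 0.045, 1], [0, -0.0015, -0.004, -0.0014, 0.0004, 0.06, 1], [0, -0.0015, -0.004, -0.0014, 0.0004, 0.07, 1]]]'

```text
time_s: 19.42
ee_pos: [0.5538, 0.1178, 0.1053]
eef_rot: [3.142, 0.001, 3.135]
force: [0.3, -1.5, -3.2]
grip_width: 0.0116
```

```bash
python3 d.py 0.5536 0.1178 0.0855 3.1347
```

```text
t 19.42 pos [0.5538 0.1178 0.1053] rpy [3.1415e+00 5.0000e-04 3.1346e+00] F [ 0.31 -1.46 -3.2 ] M [ 0.103 -0.199 -0.027] w 0.0116 q [ 0.14  0.44  1.58  0.    1.12 -1.42]
turn [ 0.0001  0.0003 -0.    ] shift [0.0004 0.     0.0396]
```

>>> servo_tool --moves '[[[0, 0, 0, 0.0004, 0, 0.01, 1], [0, 0, 0, 0.0004, 0, 0.02, 1], [0, 0, 0, 0.0004, 0, 0.028, 1], [0, 0, 0, 0.0004, 0, 0.034, 1], [0, 0, 0, 0.0004, 0, 0.037, 1]]]'

```text
time_s: 19.83
ee_pos: [0.5536, 0.1177, 0.0864]
eef_rot: [-3.142, 0.0, 3.135]
force: [-0.5, -0.8, -2.7]
grip_width: 0.0116
```

>>> servo_tool --moves '[[[0, 0, 0, 0, 0, 0.002, 1], [0, 0, 0, 0, 0, 0.003, 1]]]'

```text
time_s: 20.0
ee_pos: [0.5539, 0.1178, 0.0854]
eef_rot: [3.141, 0.001, 3.135]
force: [-2.2, -0.6, 6.2]
grip_width: 0.0118
```

>>> servo_tool --moves '[[[0, 0, 0, 0, 0, 0, 0.8], [0, 0, 0, 0, 0, 0, 0.7], [0, 0, 0, 0, 0, 0, 0.5], [0, 0, 0, 0, 0, 0, 0.5], [0, 0, 0, 0, 0, 0, 0.5], [0, 0, 0, 0, 0, 0, 0.5], [0, 0, 0, 0, 0, 0, 0.5]]]'

```text
time_s: 20.58
ee_pos: [0.5539, 0.1178, 0.0855]
eef_rot: [3.141, 0.001, 3.135]
force: [-0.2, 0.7, -0.1]
grip_width: 0.0471
```

```bash
python3 d.py 0.5536 0.1178 0.25 3.1347
```

```text
t 20.58 pos [0.5539 0.1178 0.0855] rpy [3.1415e+00 1.2000e-03 3.1346e+00] F [-0.24  0.73 -0.09] M [ 0.102 -0.157 -0.009] w 0.0471 q [ 0.14  0.46  1.6  -0.    1.08 -1.42]
turn [ 0.0001  0.0007 -0.0001] shift [ 2.000e-04  0.000e+00 -3.291e-01]
```

Rise, then swing back clear so that both cameras can see.

>>> servo_tool --moves '[[[0, 0, 0, 0, 0, -0.02, 0.5], [0, 0, 0, 0, 0, -0.06, 0.5], [0, 0, 0, 0, 0, -0.12, 0.5], [0, 0, 0, 0, 0, -0.19, 0.5], [0, 0, 0, 0, 0, -0.26, 0.5], [0, 0, 0, 0, 0, -0.33, 0.5], [0, 0, 0, 0.06, 0, -0.37, 0.5], [0, 0, 0, 0.14, 0, -0.38, 0.5], [0, 0, 0, 0.22, 0, -0.38, 0.5], [0, 0, 0, 0.3, 0, -0.38, 0.5], [0, 0, 0, 0.36, 0, -0.38, 0.5], [0, 0, 0, 0.36, 0, -0.38, 0.5]]]'

```text
time_s: 21.58
ee_pos: [0.3701, 0.1191, 0.2767]
eef_rot: [3.141, 0.003, 3.136]
force: [-0.4, -0.5, 0.7]
grip_width: 0.0471
```

```bash
python3 d.py 0.5536 0.1178 0.25 3.1347; python3 -c "
from h import *
b=cam('side');a=cam('top');cv2.imwrite('pics/f_t.png',a[0][:,:,::-1]);crop(b[0],255,180,365,330,5,'pics/f_s.png');crop(a[0],350,218,390,258,14,'pics/f_h.png')"
```

```text
t 21.58 pos [0.3701 0.1191 0.2767] rpy [3.1407 0.0033 3.1355] F [-0.41 -0.5   0.71] M [ 0.051 -0.183 -0.004] w 0.0471 q [ 0.22 -0.13  1.82  0.    1.45 -1.35]
turn [0.0005 0.0021 0.0005] shift [-0.3669 -0.0005  0.0545]
```

View pics/f_s.png

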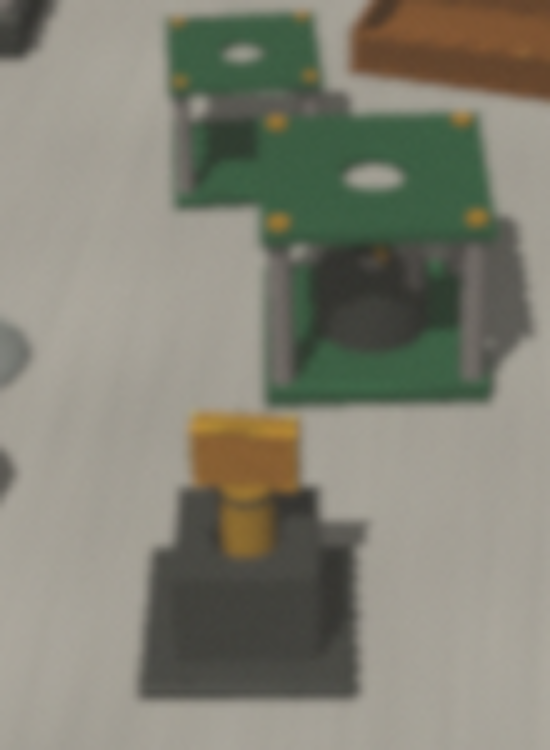

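View pics/f_t.png

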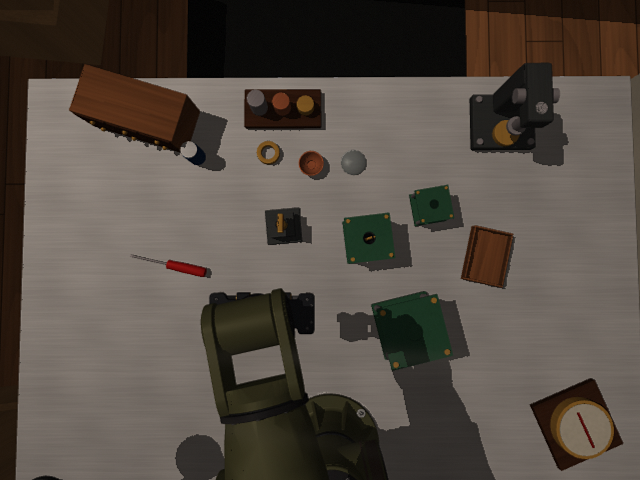

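View pics/f_h.png

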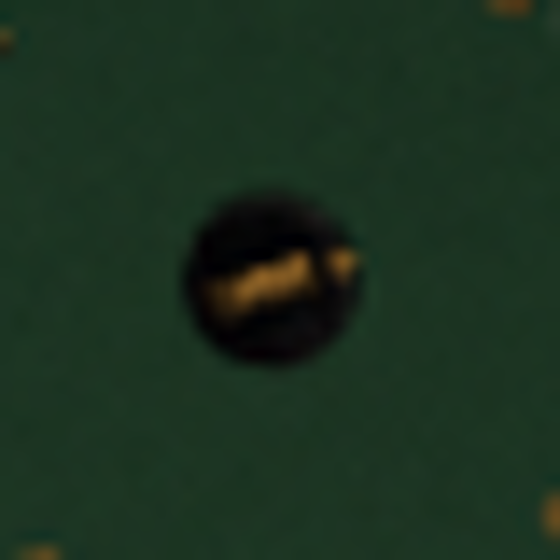

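The side view shows the key upright in its stand at (303,265), in the same place and attitude as at the start. In the top view the bar now runs from about (365,239) to (374,236). That is about 1.16 rad clockwise of its start. The bystanders are at their original pixels. Handing in.

```bash
python3 -c "
from h import *
b=np.load('top.npy');a=cam('top')[0]
d=cv2.absdiff(a,b).max(2)[90:290,60:520]; n,l,s,c=cv2.connectedComponentsWithStats((d>40).astype(np.uint8))
print([(c[i]+[60,90],s[i,4]) for i in range(1,n) if s[i,4]>8])
o=get_obs();print(o['time_s'],abs(o['joint_vel']).max())
print(hand_in())"
```

```text
[(array([277.3, 219.7]), np.int32(10)), (array([311. , 238.5]), np.int32(10)), (array([368.6, 237.9]), np.int32(20)), (array([277.95454545, 288.36363636]), np.int32(22))]
21.7333 0.03604841503283815
the job is handed in; nothing more can be done
None
```

The job is done and handed in at 21.7 s: the knob is turned to its stop and the key is back in its stand. `hand_in` gives no verdict, so this rests on my own checks.

**What I did**
- **Key:** My first grip caught the shank and stopped at 18.8 mm. I set the key back, gripped the head higher (11.8 mm) and lifted it.
- **Fork:** I took it down through the middle box's hole without touching the guard. The tips met the disc with the foot at about z = 67 mm.
- **Knob:** I pressed about 5.1 mm (16 N, against the 19.5 N limit). I turned the key about 1.5 rad clockwise until the moment rose to 0.55 N m at the stop, then let the knob spring up.
- **Return:** I felt the key reach the stand floor at the same height it was taken from, let go and moved clear.

**Last checks**
- **Knob angle:** The bar sits about 1.16 rad clockwise of where it started. With the unknown start angle of 0 to 0.25 rad, that fits the 1.25 stop. I did not measure the knob's height, so that it sprang up and locked is inferred from the angle and the stop I felt.
- **Key:** It stands upright, looking as it did at the start.
- **Bystanders:** A before/after comparison of the top picture shows changes only at the knob, the key, the stand's edge and the arm. The bystanders have not moved.
- **Side load:** While pressing there was up to about 6.6 N of sideways force on the tool. Some of it may have been the key resting on the guard, well under the 25 N limit. In one side view the key looked 1 to 2 mm off its expected place, which is about the calibration error.

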